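Find the full salt tin by its weight

TASK

One of the three identical closed salt tins on the counter is full and the other two are nearly empty: tell them apart by lifting them. Stand the two light tins in the two holes of the wooden refill rack, right down on the bottom, then pick up the heaviest tin and finish holding it up in the gripper, upright and about 15 cm clear of the counter - do not put it down or let go at the end. Do not tip any tin over, and leave the other things on the counter where they are.

Things in the scene. Friction and masses are not known exactly. Their poses are not given: they have to be found in the camera images.
- tin_1: One of three closed tins that look exactly alike: round, 56 mm across, 110 mm high, bare steel with a yellow band and a red lid (the lid does not come off). Origin: centre of its underside, z up. The full tin weighs 0.40 to 0.48 kg, the two nearly empty ones 0.12 to 0.22 kg each; which one is full, and which stands where, is not known beforehand.
- tin_2: One of three closed tins that look exactly alike: round, 56 mm across, 110 mm high, bare steel with a yellow band and a red lid (the lid does not come off). Origin: centre of its underside, z up. The full tin weighs 0.40 to 0.48 kg, the two nearly empty ones 0.12 to 0.22 kg each; which one is full, and which stands where, is not known beforehand.
- tin_3: One of three closed tins that look exactly alike: round, 56 mm across, 110 mm high, bare steel with a yellow band and a red lid (the lid does not come off). Origin: centre of its underside, z up. The full tin weighs 0.40 to 0.48 kg, the two nearly empty ones 0.12 to 0.22 kg each; which one is full, and which stands where, is not known beforehand.
- rack: Refill rack: a fixed block of brown wood, 100 mm (its x) by 225 mm (its y) by 40 mm high, with two round holes side by side along its y. Each hole is 66 mm wide with a 5 mm chamfer at the mouth and 32 mm deep, so a seated tin stands 8 mm above the counter. Origin: centre of the underside, z up.
- rack_hole0 (a point): Centre of the mouth of the rack's hole at its +y end (57.5 mm from the rack's middle), level with the rack's top, 40 mm above the counter.
- rack_hole1 (a point): Centre of the mouth of the rack's hole at its -y end (57.5 mm from the rack's middle), level with the rack's top, 40 mm above the counter.
- mug: Bystander: white lidded mug with a handle, 107 x 161 x 150 mm, behind the rack. Origin: centre of its underside.
- loose_can: Bystander: blue drink can, 69 mm across, 136 mm high, the nearest of the group of cans. Origin: centre of its underside.
- pot: Bystander: white and green sauce tub with a closed foil top, 99 mm across, 128 mm high, at the left. Origin: centre of its underside.
- chilli: Bystander: spice jar with a dark cap, 44 mm across, 105 mm high, at the left. Origin: centre of its underside.
- pepper: Bystander: spice jar with a dark cap, 45 mm across, 105 mm high, at the left. Origin: centre of its underside.
Not all that is in view belongs to the job. What is shaped like the tin_1 but turquoise is not meant. Leave any green look-alike of the tin_2 alone.

How it is judged:
By the outcome, as a careful person would: the job done as asked, in the order asked, and still so for the second after the job is handed in, while the arm keeps its last pose, push and grip.
It also fails if it takes over 72 s, if anything falls off the work surface, if the arm or the gripper's body presses on something with over 40 N, if the wrist force passes 120 N, or if a joint passes its speed limit or range.

ROBOT

A 6-joint arm with a two-finger parallel gripper is mounted at the origin on a cart in front of the work surface, level with it; the furniture and walls round the work are solid. World frame = base frame: x ahead of the robot, y to its left, z up, the work surface at z = 0. Lengths are in mm, angles in rad, forces in N, time in s.
With the tool pointing down it reaches from about 350 to 875 mm from the base axis. Payload 4.2 kg.
Tool frame: the origin (TCP) lies midway between the tips of the shut fingers; the grasp point (between the pads) lies 19 mm behind it; z points along the fingers, y is the line along which they close (so a half turn about z gives the same grasp; the last joint's range is limited). The gripper opens to 85 mm and grips with 20 to 120 N. Pads are 22 mm wide; open, the fingers measure 114 mm over their backs; the gripper's body (76 mm by 85 mm) begins 54 mm behind the grasp point. The pads swing forward as they close: fully open they stand 13 mm farther back than shut.
Start: joints at [0.259, 0.385, 0.008, 0, -1.194, -0.259], TCP at [624.979, 0.025, 231.312] pointing down, gripper open.
Joint ranges: [-3.14, 3.14], [-1.21, 2.06], [-1.07, 1.41], [-3.16, 2.05], [-2.99, -0.16], [-3.1, 3.1]. Speed limits (rad/s): [2.79, 2.79, 3.14, 3.14, 3.14, 3.14].

INTERFACE

Orientations are given as a unit quaternion [x, y, z, w].
In Python, from bench import * gives the robot as it stands.
- The arm moves only by the tool drive_tool, never from a script. Its argument "plan" is a list that holds one entry, the list of rows, each a list of 5 numbers: the closure, from -1 (fully open) to 1 (shut), then the shift along the world's x, y, z in mm, then the turn about the world's z in degrees. A call has 1 to 20 rows; each row shifts and turns the commanded pose from where the row before left it; what a row does not reach is not made up. A row lasts 1/12 s, in which the tool goes at most 41.7 mm and 7.16 degrees, less where a joint would pass 70% of its speed; a pose out of reach is approached as far as the arm can. A call is refused whole if a number of a shift passes 41.7 or a number of a turn 7.16, either way. A call with a gripper value outside its range is refused whole. The fingers move at their own pace and stop on an object; the grip force is fixed at half the most. Time passes only in rows, so rows that do not move let the fingers close. It gives the time, the measured TCP pose, the force, the opening and the grip force at its end, in the units of the state.
- read_state(): the state, without advancing time (a new reading comes with each control period).
- get_image(name): name is "scene" or "side" or "wrist"; returns (picture, depth): 384x512x3 uint8, red, green, blue; 384x512 float32, mm along the optical axis (not along the pixel's ray), 0 where there is no reading.
- camera_model(name): a dict with "fx", "fy", "cx", "cy" (pixels), "R" (3x3) and "t" (3): a world point X has camera coordinates R X + t; the wrist camera has in their place "mount" (4x4, takes a point from camera to tool coordinates, whose origin is the TCP and whose axes are the flange's). Camera axes: x right, y down, z forward; pixel columns grow to the right and rows downward; lengths in mm; the calibration is good to about 2 mm. A picture is of the moment at which its call begins: read the wrist's pose just before it. camera_model takes no time and is no camera call.
- job_done(): hands the job in; it is judged then, once.
The state is a dict: "clock": time; "joints": joint angles; "joint_vel": joint speeds; "joint_efforts": joint torques, N m; "position": TCP position; "ee_rot": TCP orientation; "contact_force": force on the tool from outside, world axes, zero at the start; "wrist_torque": the same for the moment, N m; "gripper_width": finger opening in mm; "grasp_force": force on a finger pad.
Only numpy, scipy, OpenCV 4.12 (cv2) and the standard library are available. Lean on these libraries where they do the work, as an engineer would, in place of code of your own. Each camera call takes 0.05 s, during which the arm holds its last target. There are 200 camera calls.

## Working session

There is one attempt and no reset: what is moved stays moved. The work goes in short steps, Python scripts to look and compute and a tool call to move; the robot and the scene stay as the last step left them, time stands still between calls to the robot, and variables do not carry over. Pictures are saved under pics/ and viewed, at most 10 in all, crops included, and the job is handed in when it is done.

Besides the shell and the picture viewer there is one more tool, called after "Emit:" by a JSON object that holds its "api" and its "payload", one argument or row to a line. drive_tool: Moves the arm, as the interface text tells. Its arguments: {"type":"object","properties":{"plan":{"type":"array"}},"required":["plan"]}

```bash
mkdir -p pics
python3 - <<'E'
from bench import *
import cv2,numpy as np
a,d=get_image("scene");b,e=get_image("side")
np.savez("v0.npz",a=a,d=d,b=b,e=e)
cv2.imwrite("pics/scene0.png",a[:,:,::-1]);cv2.imwrite("pics/side0.png",b[:,:,::-1])
s=read_state();print(s)
for n in("scene","side"):print(camera_model(n))
E
```

```text
{'clock': 0.1, 'joints': array([ 2.58584318e-01,  3.85484974e-01,  6.78885460e-03, -4.14665706e-04,
       -1.19401253e+00, -2.58592129e-01]), 'joint_vel': array([ 0.00043919, -0.00111412,  0.00354525,  0.00209184, -0.00047759,
       -0.00097176]), 'joint_efforts': array([-2.41840362e-04, -3.93318665e+01,  1.88929778e+01,  4.19793829e+00,
       -2.58899068e-03, -3.31562532e-06]), 'position': array([6.24489145e+02, 4.43678166e-03, 2.30341105e+02]), 'ee_rot': array([-7.07049609e-01,  7.07163276e-01,  6.47323139e-04, -7.29625787e-04]), 'contact_force': array([ 0.42135467,  0.09668856, -0.31035237]), 'wrist_torque': array([-0.05060209, -0.02036825,  0.05312946]), 'grasp_force': 0.0, 'gripper_width': 85.33409741176972}
{'fx': 437.20195895685237, 'fy': 437.20195895685237, 'cx': 252.8247072211637, 'cy': 195.06982056691183, 'R': array([[-0.6656673 , -0.74609991,  0.01489851],
       [-0.43754153,  0.37404433, -0.81770915],
       [ 0.60452002, -0.55084096, -0.57543878]]), 't': array([ 396.18205462,  288.30313984, 1696.31486773])}
{'fx': 413.6071188845119, 'fy': 413.6071188845119, 'cx': 262.25654451149666, 'cy': 191.6313601364905, 'R': array([[-0.39753525, -0.9175157 ,  0.01143107],
       [-0.54659762,  0.22678327, -0.80610197],
       [ 0.73701884, -0.32670214, -0.59166624]]), 't': array([ 251.08141213,  349.14778599, 1407.35342425])}
```

View pics/scene0.png

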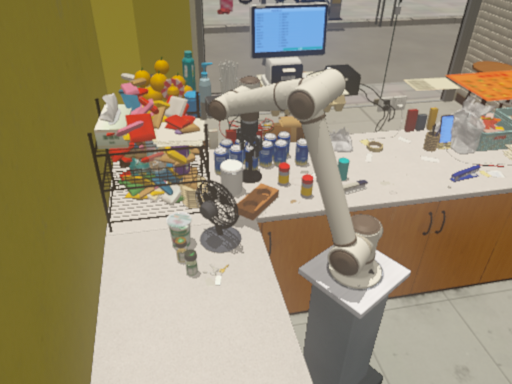

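View pics/side0.png

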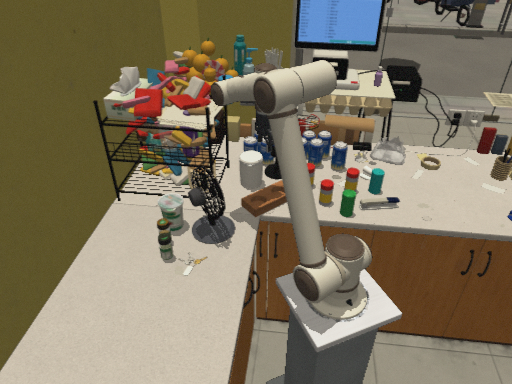

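The scene view shows red-lidded tins at (284,174) and (307,186). The side view shows them at (309,175, partly hidden), (326,192) and (352,180). The green and turquoise look-alikes are at (348,203) and (376,182) in the side view, and the rack is at about (265,198). A fan stands beside the rack on its left.

```bash
cat > h.py <<'E'
from bench import *
import cv2,numpy as np
from scipy.spatial.transform import Rotation as Ro
def cam(name,s=None):
    """K params, camera->world R, origin"""
    m=camera_model(name); k=(m["fx"],m["fy"],m["cx"],m["cy"])
    if "R" in m: R=np.array(m["R"]).T; return k,R,-R@np.array(m["t"])
    M=np.array(m["mount"]); Rt=Ro.from_quat(s["ee_rot"]).as_matrix()
    return k,Rt@M[:3,:3],Rt@M[:3,3]+s["position"]
def ray(c,u,v):
    k,R,o=c; return R@np.array([(u-k[2])/k[0],(v-k[3])/k[1],1.])
def onplane(c,u,v,z):
    r=ray(c,u,v); return c[2]+r*(z-c[2][2])/r[2]
def cloud(c,d):
    k,R,o=c; v,u=np.mgrid[:d.shape[0],:d.shape[1]]
    P=np.stack([(u-k[2])/k[0]*d,(v-k[3])/k[1]*d,d],-1)@R.T+o
    P[d<=0]=np.nan; return P
def redmask(a):
    h=cv2.cvtColor(a,cv2.COLOR_RGB2HSV)
    return (((h[...,0]<8)|(h[...,0]>172))&(h[...,1]>150)&(h[...,2]>70)).astype(np.uint8)
def blobs(m,mn=25):
    n,l,st,ce=cv2.connectedComponentsWithStats(m)
    return [(i,st[i,4],ce[i],l==i) for i in range(1,n) if st[i,4]>=mn]
E
python3 - <<'E'
from h import *
f=np.load("v0.npz")
for n,i,j in(("scene","a","d"),("side","b","e")):
    c=cam(n);P=cloud(c,f[j]);print(n,c[2])
    for _,ar,ce,m in blobs(redmask(f[i])):
        q=P[m];q=q[~np.isnan(q[:,0])]
        if len(q)and abs(np.median(q[:,1]))<700 and np.median(q[:,0])<1100 : print(ce.round(),ar,np.median(q,0).round(),q.min(0).round(),q.max(0).round())
    # brown rack
    h=cv2.cvtColor(f[i],cv2.COLOR_RGB2HSV)
    m=(h[...,0]<16)&(h[...,1]>90)&(P[...,2]>30)&(P[...,2]<50)&(P[...,0]<900)
    for _,ar,ce,mm in blobs(m.astype(np.uint8),60): q=P[mm];print("rack?",ce.round(),ar,q.mean(0).round(),q.min(0).round(),q.max(0).round())
s=read_state();a,d=get_image("wrist");np.savez("w0.npz",a=a,d=d,p=s["position"],q=s["ee_rot"])
cv2.imwrite("pics/w0.png",a[:,:,::-1]);print(camera_model("wrist"))
E
```

```text
scene [-635.58625372 1122.15295015 1205.97094571]
[154. 109.] 38 [836. 325. 473.] [826. 287. 456.] [886. 334. 485.]
[179. 120.] 307 [713. 296. 462.] [646.  61. 317.] [974. 358. 494.]
[138. 131.] 672 [779. 431. 436.] [735. 354. 294.] [951. 545. 489.]
[120. 158.] 101 [882. 492. 295.] [774. 434. 249.] [914. 550. 370.]
[145. 159.] 32 [817. 402. 279.] [805. 375. 256.] [873. 416. 294.]
[284. 166.] 51 [ 608. -207.  106.] [ 582. -236.  100.] [ 638. -187.  114.]
[125. 174.] 33 [951. 462. 160.] [765. 420. 143.] [969. 525. 292.]
[307. 178.] 51 [ 461. -217.  105.] [ 442. -246.   99.] [ 485. -193.  112.]
rack? [256. 199.] 465 [558.  11.  37.] [ 486. -115.   30.] [638. 122.  48.]
side [-746.58892408  610.97564236 1111.26210032]
[161.  76.] 47 [883. 337. 500.] [864. 319. 490.] [904. 348. 509.]
[170.  86.] 54 [834. 315. 474.] [823. 301. 451.] [849. 330. 492.]
[191.  99.] 538 [715. 268. 453.] [642. 143. 407.] [884. 358. 495.]
[147. 105.] 741 [772. 422. 440.] [731. 358. 300.] [935. 496. 490.]
[136. 131.] 103 [881. 468. 276.] [755. 429. 244.] [922. 514. 367.]
[302. 129.] 27 [ 937. -354.  106.] [ 923. -
[... 214 characters left out ...]
87.] [632. 112. 502.]
[352. 173.] 101 [ 485. -368.  106.] [ 465. -397.   82.] [ 520. -349.  117.]
[327. 185.] 112 [ 450. -215.  105.] [ 428. -246.   86.] [ 479. -196.  115.]
rack? [264. 196.] 528 [554.  23.  39.] [479. -96.  30.] [639. 121.  47.]
{'fx': 303.27508427441313, 'fy': 303.27508427441313, 'cx': 258.6356969398499, 'cy': 187.8859175177873, 'mount': array([[ 1.96448133e-03, -9.65017089e-01, -2.62179629e-01,
         6.65411485e+01],
       [ 9.99997824e-01,  2.07993591e-03, -1.62852640e-04,
        -2.79231467e-01],
       [ 7.02472406e-04, -2.62178738e-01,  9.65019075e-01,
        -1.43423299e+02],
       [ 0.00000000e+00,  0.00000000e+00,  0.00000000e+00,
         1.00000000e+00]])}
```

View pics/w0.png

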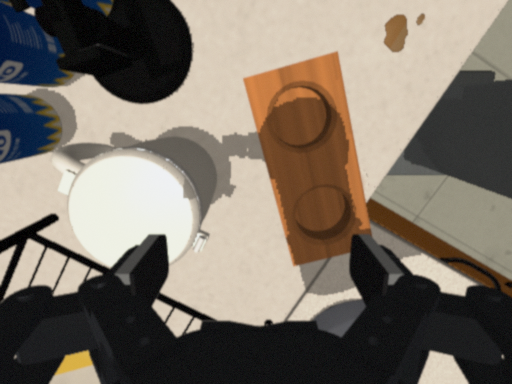

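The wrist picture shows the two rack holes at (300,115) and (322,211), the mug at (135,205), the fan base at the bottom near (350,315), and the cans at upper left. Next I move over the tins for a close view.

Emit:
{"api": "drive_tool", "payload": {
  "plan": [
    [[-1, 0, -10, 40, 0], [-1, -10, -30, 25, 0], [-1, -10, -35, 10, 0], [-1, -10, -35, 0, 0], [-1, -10, -35, 0, 0], [-1, -10, -35, 0, 0], [-1, -10, -35, 0, 0], [-1, -10, -35, 0, 0], [-1, -10, -30, 0, 0], [-1, 0, 0, 0, 0], [-1, 0, 0, 0, 0], [-1, 0, 0, 0, 0]]
  ]
}}

```text
clock: 1.15
position: [544.8, -280.0, 305.9]
ee_rot: [-0.707, 0.707, 0.0, -0.0]
contact_force: [0.3, -0.2, -0.3]
gripper_width: 85.1
grasp_force: 0.0
```

Run:
```python
from h import *
s=read_state();print(s["clock"],s["position"].round(1),s["contact_force"].round(2))
a,d=get_image("wrist");np.savez("w1.npz",a=a,d=d,p=s["position"],q=s["ee_rot"])
cv2.imwrite("pics/w1.png",a[:,:,::-1])
c=cam("wrist",s);P=cloud(c,d)
for _,ar,ce,m in blobs(redmask(a),100):
    q=P[m];q=q[~np.isnan(q[:,0])]; top=q[q[:,2]>np.percentile(q[:,2],60)-3]
    print(ce.round(),ar,np.median(q,0).round(),q.min(0).round(),q.max(0).round(), "top",((top.min(0)+top.max(0))/2).round(1))
f=np.load("w0.npz");s0=dict(position=f["p"],ee_rot=f["q"]);c=cam("wrist",s0);P=cloud(c,f["d"]);np.save("P0.npy",P)
print("top h",np.median(P[80:250:3,345-30-20][:] ,0).round())
h=cv2.cvtColor(f["a"],cv2.COLOR_RGB2HSV)
m=((h[...,0]<18)&(h[...,1]>90)).astype(np.uint8)
b=max((x for x in blobs(m,500) if x[2][0]<360),key=lambda x:x[1])
cn=max(cv2.findContours(b[3].astype(np.uint8),0,1)[0],key=cv2.contourArea)[:,0]
print("rack z",np.nanpercentile(P[b[3]][:,2],[5,50,90]).round(1))
w=np.array([onplane(c,u,v,40)[:2] for u,v in cn],np.float32)
r=cv2.minAreaRect(w);print(r,cv2.boxPoints(r).round())
```

```text
1.15 [ 544.8 -280.   305.9] [ 0.3  -0.23 -0.32]
[301.  75.] 2157 [ 500. -378.  108.] [ 473. -404.   90.] [ 527. -351.  113.] top [ 499.2 -377.7  109.4]
[326. 208.] 1695 [ 465. -229.  108.] [ 405. -253.   -1.] [ 491. -153.  113.] top [ 463.3 -225.5  109.1]
[207. 215.] 1633 [ 606. -220.  108.] [ 581. -244.   89.] [ 634. -189.  113.] top [ 607.8 -216.1  109.3]
top h [nan nan nan]
rack z [-416.5   39.7   41.4]
((505.5233154296875, 66.08924865722656), (188.7323455810547, 417.857177734375), 41.907657623291016) [[ 296.  159.]
 [ 575. -152.]
 [ 715.  -26.]
 [ 436.  285.]]
```

View pics/w1.png

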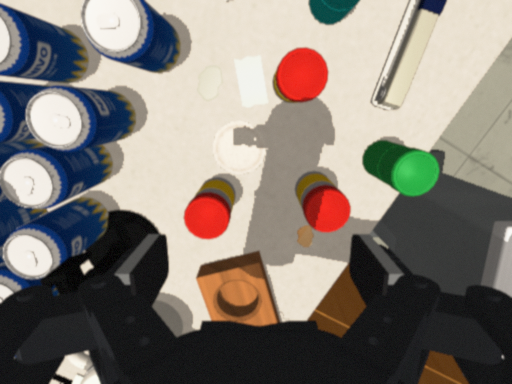

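The wrist view shows three red lids at (301,75), (326,208) and (207,215). Green is at (405,170), turquoise at the top edge, and there is a black stand base at (130,240). Next I refine the lids and rack and map the obstacles' heights.

Run:
```python
from h import *
L=lambda n:np.load(n)
f=L("w1.npz");c1=cam("wrist",dict(position=f["p"],ee_rot=f["q"]));v=L("v0.npz")
for _,ar,ce,m in blobs(redmask(f["a"]),400):
    P=cloud(c1,f["d"]);m=m&(P[...,2]>104)
    cn=max(cv2.findContours(m.astype(np.uint8),0,1)[0],key=cv2.contourArea)[:,0]
    w=np.array([onplane(c1,x,y,110)[:2] for x,y in cn],np.float32)
    print("lid",cv2.minEnclosingCircle(w),cv2.fitEllipse(w)[:2])
# two-ray height check: lid-top centroid in w1 vs scene/side red centroid
def tri(c,p,e,q):
    r,s=ray(c,*p),ray(e,*q);t=np.linalg.lstsq(np.stack([r,-s],1),e[2]-c[2],rcond=None)[0]
    return ((c[2]+r*t[0]+e[2]+s*t[1])/2).round(1)
def topc(n,a,d):
    c=cam(n);P=cloud(c,d);return [(x[2],P[x[3]]) for x in blobs(redmask(a)*(P[...,2]<120)*(P[...,0]<700),20)]
for n,i,j in(("scene","a","d"),("side","b","e")):
    for ce,_ in topc(n,v[i],v[j]):
        print(n,ce.round(),[tri(c1,p,cam(n),ce) for p in((301,75),(326,208),(207,215))])
f0=L("w0.npz");c0=cam("wrist",dict(position=f0["p"],ee_rot=f0["q"]));P=cloud(c0,f0["d"])
h=cv2.cvtColor(f0["a"],cv2.COLOR_RGB2HSV)
m=((h[...,0]<18)&(h[...,1]>90)&(P[...,2]>34)&(P[...,2]<47)&(P[...,0]>450)).astype(np.uint8)
m=cv2.morphologyEx(m,cv2.MORPH_CLOSE,np.ones((5,5)))
b=max(blobs(m,500),key=lambda x:x[1]);cn=max(cv2.findContours(b[3].astype(np.uint8),0,1)[0],key=cv2.contourArea)[:,0]
w=np.array([onplane(c0,x,y,40)[:2] for x,y in cn],np.float32)
r=cv2.minAreaRect(w);print("rack",r,cv2.boxPoints(r).round())
# holes: deep points
q=(P[...,2]<30)*1; inside=cv2.fillPoly(np.zeros(m.shape,np.uint8),[cn],1)
hm=((P[...,2]<34)&(cv2.erode(inside,np.ones((9,9)))>0)).astype(np.uint8)
for x in blobs(hm,100):
    k=max(cv2.findContours(x[3].astype(np.uint8),0,1)[0],key=cv2.contourArea)[:,0]
    print("hole",x[1],x[2].round(),onplane(c0,*x[2],25).round(1),np.nanpercentile(P[x[3]][:,2],[5,50]).round(1))
# height map max over clouds, 40 mm cells
A=[P.reshape(-1,3),cloud(c1,f["d"]).reshape(-1,3),cloud(cam("scene"),v["d"]).reshape(-1,3),cloud(cam("side"),v["e"]).reshape(-1,3)]
X=np.concatenate(A);X=X[~np.isnan(X[:,0])&(X[:,2]<480)]
print("cols x=380..860");
for y in range(280,-440,-40):
    row=[]
    for x in range(380,880,40):
        z=X[(abs(X[:,0]-x)<20)&(abs(X[:,1]-y)<20),2]; row.append(int(np.percentile(z,97)) if len(z)>4 else -9)
    print(f"{y:5d}",*(f"{k:4d}" for k in row))
```

```text
lid ((500.0564880371094, -377.3544006347656), 26.88347816467285) ((499.91571044921875, -377.36041259765625), (51.876468658447266, 52.616851806640625))
lid ((464.2108154296875, -227.2388458251953), 27.396709442138672) ((464.2953186035156, -226.97103881835938), (52.2939567565918, 53.686275482177734))
lid ((607.2294921875, -217.99034118652344), 27.340656280517578) ((607.1058349609375, -217.89346313476562), (51.86861038208008, 53.543487548828125))
scene [284. 166.] [array([ 565.5, -304.7,  101.3]), array([ 517.5, -200.3,  142.5]), array([ 610.4, -215.6,  100.5])]
scene [307. 178.] [array([ 519.7, -355.2,   23.5]), array([ 464.6, -225.2,  100.2]), array([ 556.1, -243.9,   81.3])]
side [486. 142.] [array([ 332.6, -516.2,  335.5]), array([ 321. , -477.7,  402.4]), array([ 307.2, -496.4,  493.3])]
side [311. 167.] [array([ 544.5, -294.3,  123.6]), array([ 498.7, -208.8,  151.5]), array([ 604.7, -220.8,  100.3])]
side [352. 173.] [array([ 498.6, -378.8,   94. ]), array([ 449.2, -282.5,  163.2]), array([ 527.7, -299.1,  154.2])]
side [327. 185.] [array([ 519.1, -333.6,   30.4]), array([ 461.7,
[... 917 characters left out ...]
1    1    1    4   42   39  331  331  147  148  116  110  112
  -80    0    1    2    2   41   41   42    2   15  165   21  105  104
 -120    1    2    2    2   41   41   40    2   20  164  182  124  297
 -160    2    2    2    2    2    2    2    2   19  162  164  136  136
 -200    2  106  111  107    2  110  111    2    2   18  134  136   98
 -240  109  107  111  107    2  108  111    2    2  311  135  137  114
 -280  111    2  380  398  406  404  391    2    2  330  135  137  102
 -320    2    2    2    2  407  407    2    2  355  136  137  462  465
 -360   40    2  107  111  107    3    3  359  371  135  464  129  134
 -400   40    2  108  111  107    4    2  348  399  460  136  177    2
```

Emit:
{"api": "drive_tool", "payload": {
  "plan": [
    [[-1, 21, 21, -20, 0], [-1, 21, 21, -25, 0], [-1, 20, 20, -26, 0], [-1, 0, 0, -30, 0], [-1, 0, 0, -30, 0], [-1, 0, 0, -30, 0], [-1, 0, 0, -30, 0], [-1, 0, 0, -25, 0], [-1, 0, 0, -20, 0], [-1, 0, 0, -15, 0], [-1, 0, 0, 0, 0], [-1, 0, 0, 0, 0]]
  ]
}}

```text
clock: 2.2
position: [607.1, -216.8, 54.8]
ee_rot: [0.708, -0.706, -0.001, 0.001]
contact_force: [0.3, -0.9, 1.4]
gripper_width: 85.2
grasp_force: 0.0
```

Run:
```python
from h import *
s=read_state();print(s["position"].round(1),s["contact_force"].round(2))
a,d=get_image("wrist")
cv2.imwrite("pics/w2.png",a[:,:,::-1])
```

```text
[ 607.1 -216.8   54.8] [ 0.33 -0.9   1.37]
```

View pics/w2.png

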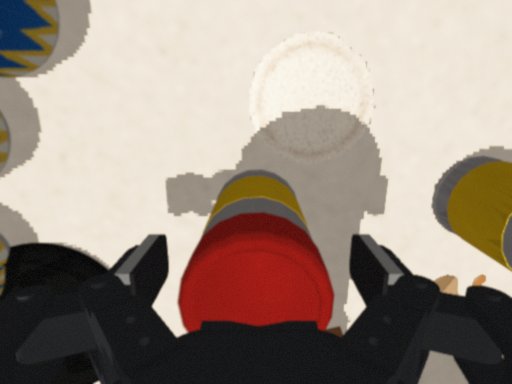

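The tin at (256,290) is centred between the open fingers. I close the gripper and lift.

Emit:
{"api": "drive_tool", "payload": {
  "plan": [
    [[1, 0, 0, 0, 0], [1, 0, 0, 0, 0], [1, 0, 0, 0, 0], [1, 0, 0, 0, 0], [1, 0, 0, 0, 0], [1, 0, 0, 0, 0], [1, 0, 0, 0, 0], [1, 0, 0, 0, 0], [1, 0, 0, 10, 0], [1, 0, 0, 20, 0], [1, 0, 0, 25, 0], [1, 0, 0, 15, 0], [1, 0, 0, 5, 0], [1, 0, 0, 0, 0], [1, 0, 0, 0, 0], [1, 0, 0, 0, 0], [1, 0, 0, 0, 0]]
  ]
}}

```text
clock: 3.67
position: [606.0, -217.8, 128.5]
ee_rot: [-0.707, 0.707, 0.001, -0.001]
contact_force: [0.5, -0.2, -3.4]
gripper_width: 55.1
grasp_force: 62.6
```

```bash
cat > w.py <<'E'
from h import *
F=[]
for i in range(4):
    s=read_state();F.append(s["contact_force"]);get_image("wrist")
print(s["clock"],s["position"].round(1),np.mean(F,0).round(2),np.std(F,0).round(2),s["gripper_width"],s["grasp_force"],s["joint_efforts"].round(2))
E
python3 w.py
```

```text
3.8167 [ 606.6 -217.9  129.3] [ 0.18 -0.09 -2.14] [0.27 0.23 0.75] 54.796398111861855 62.58337140083313 [-1.000e-02 -4.409e+01  1.759e+01  4.000e+00 -1.000e-02 -0.000e+00]
```

```bash
sed -i 's/range(4)/range(8)/' w.py; python3 w.py
```

```text
4.2167 [ 607.  -218.   130.3] [ 0.24 -0.42 -1.94] [0.39 0.53 0.43] 55.0452960853889 62.58248448371887 [  0.   -44.03  17.65   4.01  -0.     0.  ]
```

About 1.9 N, so a light tin. I carry it over hole0 at (549,57).

Emit:
{"api": "drive_tool", "payload": {
  "plan": [
    [[1, -2, 10, 5, 0], [1, -6, 30, 0, 0], [1, -8, 35, 0, 0], [1, -8, 38, 0, 0], [1, -8, 38, 0, 0], [1, -8, 38, 0, 0], [1, -8, 36, 0, 0], [1, -6, 28, 0, 0], [1, -3, 15, 0, 0], [1, -1, 7, 0, 0], [1, 0, 0, -30, 0], [1, 0, 0, 0, 0], [1, 0, 0, 0, 0], [1, 0, 0, 0, 0]]
  ]
}}

```text
clock: 5.43
position: [549.5, 56.4, 106.0]
ee_rot: [-0.707, 0.707, -0.0, 0.0]
contact_force: [-0.4, -0.7, -0.7]
gripper_width: 55.2
grasp_force: 63.0
```

Run:
```python
from h import *
s=read_state();print(s["position"].round(1),s["contact_force"].round(2))
a,d=get_image("wrist");c=cam("wrist",s);P=cloud(c,d)
m=(redmask(a)&(P[...,2]>100)).astype(np.uint8)
print("proj hole1",[onplane(c,u,v,40).round() for u,v in((256,190),)])
h=cv2.cvtColor(a,cv2.COLOR_RGB2HSV)
m=((h[...,0]<18)&(h[...,1]>90)&(abs(P[...,2]-40)<6)&(P[...,0]>450)).astype(np.uint8)
w=P[m>0][:,:2].astype(np.float32);w=w[np.lexsort((w[:,0],))]
r=cv2.minAreaRect(w);print("rack",r)
cv2.imwrite("pics/w3.png",a[:,:,::-1])
```

```text
[549.5  56.4 106. ] [-0.38 -0.75 -0.73]
proj hole1 [array([552.,  48.,  40.])]
rack ((562.8802490234375, 5.218963623046875), (100.17505645751953, 188.0606689453125), 15.354905128479004)
```

View pics/w3.png

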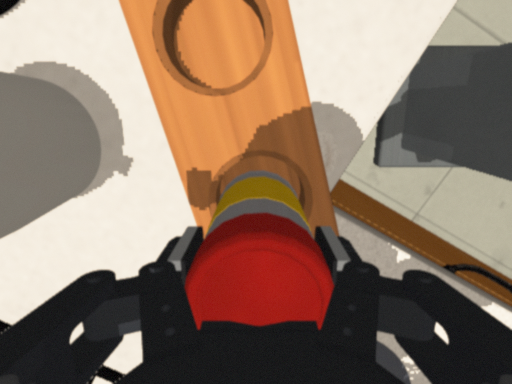

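The view shows the tin (axis at column 260) centred over the hole rim (262,155). I lower it.

Emit:
{"api": "drive_tool", "payload": {
  "plan": [
    [[1, 0, 0, -10, 0], [1, 0, 0, -10, 0], [1, 0, 0, -8, 0], [1, 0, 0, -6, 0], [1, 0, 0, -4, 0], [1, 0, 0, -2, 0], [1, 0, 0, 0, 0], [1, 0, 0, 0, 0], [1, 0, 0, 0, 0]]
  ]
}}

```text
clock: 6.23
position: [549.2, 57.2, 65.3]
ee_rot: [0.707, -0.707, 0.0, -0.0]
contact_force: [0.7, -0.1, -1.4]
gripper_width: 54.9
grasp_force: 63.6
```

Emit:
{"api": "drive_tool", "payload": {
  "plan": [
    [[1, 0, 0, -1, 0], [1, 0, 0, -1, 0], [1, 0, 0, 0, 0], [1, 0, 0, 0, 0]]
  ]
}}

```text
clock: 6.57
position: [549.3, 57.2, 65.0]
ee_rot: [0.707, -0.707, 0.0, -0.0]
contact_force: [-2.6, 0.6, 8.2]
gripper_width: 55.0
grasp_force: 64.3
```

Emit:
{"api": "drive_tool", "payload": {
  "plan": [
    [[-1, 0, 0, 0, 0], [-1, 0, 0, 0, 0], [-1, 0, 0, 0, 0], [-1, 0, 0, 0, 0], [-1, 0, 0, 0, 0], [-1, 0, 0, 20, 0], [-1, 0, 0, 35, 0], [-1, 0, 0, 35, 0], [-1, 0, 0, 20, 0], [-1, -10, -34, 0, 0], [-1, -11, -36, 0, 0], [-1, -11, -36, 0, 0], [-1, -11, -36, 0, 0], [-1, -11, -36, 0, 0], [-1, -11, -36, 0, 0], [-1, -10, -36, 0, 0], [-1, -10, -34, 0, 0], [-1, 0, 0, 0, 0], [-1, 0, 0, 0, 0]]
  ]
}}

```text
clock: 8.15
position: [463.1, -228.6, 173.0]
ee_rot: [-0.706, 0.708, 0.0, -0.0]
contact_force: [0.1, 0.1, -0.0]
gripper_width: 85.3
grasp_force: 0.0
```

Run:
```python
from h import *
s=read_state();print(s["clock"],s["position"].round(1),s["contact_force"].round(2))
for n in("scene","side"):
    a,d=get_image(n);c=cam(n);P=cloud(c,d)
    for _,ar,ce,m in blobs(redmask(a)*(P[...,2]<135).astype(np.uint8),20):
        q=P[m]
        if q[:,0].max()<700: print(n,ce.round(),ar,np.median(q,0).round(),np.nanpercentile(q[:,2],[50,90,97]).round())
a,d=get_image("wrist");c=cam("wrist",s);P=cloud(c,d)
for _,ar,ce,m in blobs(redmask(a)*(P[...,2]>104).astype(np.uint8),300):
    cn=max(cv2.findContours(m.astype(np.uint8),0,1)[0],key=cv2.contourArea)[:,0]
    w=np.array([onplane(c,x,y,110)[:2] for x,y in cn],np.float32)
    print("wrist",ce.round(),ar,np.nanpercentile(P[m][:,2],[50,90]),cv2.minEnclosingCircle(w))
cv2.imwrite("pics/w4.png",a[:,:,::-1])
```

```text
8.15 [ 463.1 -228.6  173. ] [ 0.14  0.06 -0.  ]
scene [307. 178.] 36 [ 460. -216.  106.] [106. 109. 113.]
scene [250. 191.] 67 [546.  69. 113.] [113. 118. 120.]
side [486. 140.] 258 [  507. -1200.    78.] [ 78. 124. 132.]
side [352. 173.] 100 [ 485. -367.  106.] [106. 111. 113.]
side [327. 185.] 103 [ 449. -216.  105.] [105. 110. 114.]
side [258. 187.] 117 [534.  65. 114.] [114. 119. 120.]
wrist [203.   4.] 439 [106.78696907 107.98939723] ((496.45654296875, -356.6689758300781), 16.60589027404785)
wrist [261. 201.] 4145 [108.08253085 110.73800263] ((461.8452453613281, -228.39637756347656), 27.08568572998047)
```

The first tin's lid stands 8 mm higher than the others, so it is seated. I descend on the second tin and weigh it.

Emit:
{"api": "drive_tool", "payload": {
  "plan": [
    [[-1, 0, 0, -30, 0], [-1, 0, 0, -30, 0], [-1, 0, 0, -28, 0], [-1, 0, 0, -20, 0], [-1, 0, 0, -10, 0], [-1, 0, 0, 0, 0], [1, 0, 0, 0, 0], [1, 0, 0, 0, 0], [1, 0, 0, 0, 0], [1, 0, 0, 0, 0], [1, 0, 0, 0, 0], [1, 0, 0, 0, 0], [1, 0, 0, 0, 0], [1, 0, 0, 10, 0], [1, 0, 0, 20, 0], [1, 0, 0, 25, 0], [1, 0, 0, 15, 0], [1, 0, 0, 5, 0], [1, 0, 0, 0, 0], [1, 0, 0, 0, 0]]
  ]
}}

```text
clock: 9.97
position: [463.2, -226.7, 129.7]
ee_rot: [-0.707, 0.707, 0.001, 0.0]
contact_force: [0.6, -0.1, -5.0]
gripper_width: 55.2
grasp_force: 62.4
```

```bash
sed -i 's/range(8)/range(12)/' w.py; python3 w.py
```

```text
10.5167 [ 463.9 -227.   130.1] [-0.05 -0.12 -4.4 ] [0.48 0.32 0.61] 55.171691912263654 62.38204836845398 [-0.000e+00 -3.370e+01  1.684e+01  3.950e+00 -1.000e-02 -0.000e+00]
```

4.4 N, so this is the full one. I set it back, then fetch tin A at (500,-377).

Emit:
{"api": "drive_tool", "payload": {
  "plan": [
    [[1, 0, 0, -20, 0], [1, 0, 0, -25, 0], [1, 0, 0, -15, 0], [1, 0, 0, -8, 0], [1, 0, 0, -4, 0], [1, 0, 0, -2, 0], [1, 0, 0, -1, 0], [1, 0, 0, 0, 0], [1, 0, 0, 0, 0]]
  ]
}}

```text
clock: 11.32
position: [463.5, -227.1, 57.1]
ee_rot: [0.707, -0.707, -0.0, 0.0]
contact_force: [-6.2, 2.3, 6.4]
gripper_width: 55.1
grasp_force: 63.4
```

Emit:
{"api": "drive_tool", "payload": {
  "plan": [
    [[-1, 0, 0, 0, 0], [-1, 0, 0, 0, 0], [-1, 0, 0, 0, 0], [-1, 0, 0, 0, 0], [-1, 0, 0, 0, 0], [-1, 0, 0, 20, 0], [-1, 0, 0, 35, 0], [-1, 0, 0, 35, 0], [-1, 0, 0, 20, 0], [-1, 5, -22, 10, 0], [-1, 9, -36, 0, 0], [-1, 9, -36, 0, 0], [-1, 8, -36, 0, 0], [-1, 5, -20, 0, 0], [-1, 0, 0, 0, 0], [-1, 0, 0, 0, 0]]
  ]
}}

```text
clock: 12.65
position: [499.7, -377.8, 174.3]
ee_rot: [-0.706, 0.708, 0.001, -0.0]
contact_force: [-0.1, 0.1, -0.0]
gripper_width: 85.6
grasp_force: 0.0
```

Run:
```python
from h import *
s=read_state();print(s["clock"],s["position"].round(1),s["contact_force"].round(2))
a,d=get_image("wrist");c=cam("wrist",s);P=cloud(c,d)
for _,ar,ce,m in blobs(redmask(a)*(P[...,2]>104).astype(np.uint8),300):
    cn=max(cv2.findContours(m.astype(np.uint8),0,1)[0],key=cv2.contourArea)[:,0]
    w=np.array([onplane(c,x,y,110)[:2] for x,y in cn],np.float32)
    print("wrist",ce.round(),ar,np.nanpercentile(P[m][:,2],[50,90]),cv2.minEnclosingCircle(w))
cv2.imwrite("pics/w5.png",a[:,:,::-1])
```

```text
12.65 [ 499.7 -377.8  174.3] [-0.07  0.12 -0.01]
wrist [261. 197.] 4167 [108.20764787 110.86333926] ((498.3919677734375, -380.1456604003906), 27.076156616210938)
```

View pics/w5.png

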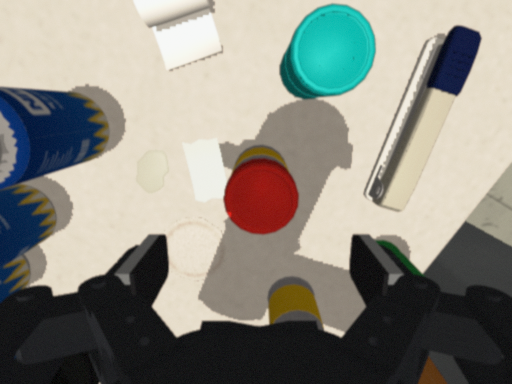

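The tin's lid is at (261,197), centred between the fingers, and nothing is in the way. I grasp it and lift.

Emit:
{"api": "drive_tool", "payload": {
  "plan": [
    [[-1, 0, -1, -30, 0], [-1, 0, 0, -30, 0], [-1, 0, 0, -30, 0], [-1, 0, 0, -20, 0], [-1, 0, 0, -10, 0], [-1, 0, 0, 0, 0], [1, 0, 0, 0, 0], [1, 0, 0, 0, 0], [1, 0, 0, 0, 0], [1, 0, 0, 0, 0], [1, 0, 0, 0, 0], [1, 0, 0, 0, 0], [1, 0, 0, 0, 0], [1, 0, 0, 10, 0], [1, 0, 0, 20, 0], [1, 0, 0, 25, 0], [1, 0, 0, 15, 0], [1, 0, 0, 5, 0], [1, 0, 0, 0, 0], [1, 0, 0, 0, 0]]
  ]
}}

```text
clock: 14.37
position: [499.5, -377.5, 129.7]
ee_rot: [-0.707, 0.707, 0.001, 0.0]
contact_force: [-1.0, -0.4, -1.4]
gripper_width: 55.0
grasp_force: 63.0
```

```bash
python3 w.py
```

```text
14.9167 [ 500.  -377.9  130.1] [-0.16 -0.   -1.97] [0.47 0.64 0.69] 55.06586087383511 62.99240469932556 [ -0.   -42.42  17.4    3.96  -0.     0.  ]
```

1.97 N, so it is light. I raise it over the full tin, carry it to hole1 at (579,-54), and pause above it.

Emit:
{"api": "drive_tool", "payload": {
  "plan": [
    [[1, 0, 0, 25, 0], [1, 0, 0, 35, 0], [1, 3, 14, 0, 0], [1, 7, 30, 0, 0], [1, 9, 36, 0, 0], [1, 9, 38, 0, 0], [1, 9, 38, 0, 0], [1, 9, 38, 0, 0], [1, 9, 38, 0, 0], [1, 9, 36, 0, 0], [1, 8, 30, 0, 0], [1, 5, 18, 0, 0], [1, 2, 8, 0, 0], [1, 0, 0, -30, 0], [1, 0, 0, -35, 0], [1, 0, 0, -20, 0], [1, 0, 0, 0, 0], [1, 0, 0, 0, 0], [1, 0, 0, 0, 0]]
  ]
}}

```text
clock: 16.55
position: [580.4, -54.3, 107.0]
ee_rot: [0.707, -0.707, 0.001, -0.001]
contact_force: [0.7, 0.1, -1.3]
gripper_width: 55.3
grasp_force: 63.5
```

Run:
```python
from h import *
s=read_state();print(s["position"].round(1),s["contact_force"].round(2))
a,d=get_image("wrist");c=cam("wrist",s);P=cloud(c,d)
h=cv2.cvtColor(a,cv2.COLOR_RGB2HSV)
m=((h[...,0]<18)&(h[...,1]>90)&(abs(P[...,2]-40)<5)&(P[...,0]>450)).astype(np.uint8)
w=P[m>0][:,:2].astype(np.float32);r=cv2.boxPoints(cv2.minAreaRect(w));print(r.round())
cv2.imwrite("pics/w6.png",a[:,:,::-1])
```

```text
[580.4 -54.3 107. ] [ 0.65  0.06 -1.33]
[[ 512. -116.]
 [ 754. -140.]
 [ 763.  -43.]
 [ 521.  -20.]]
```

View pics/w6.png

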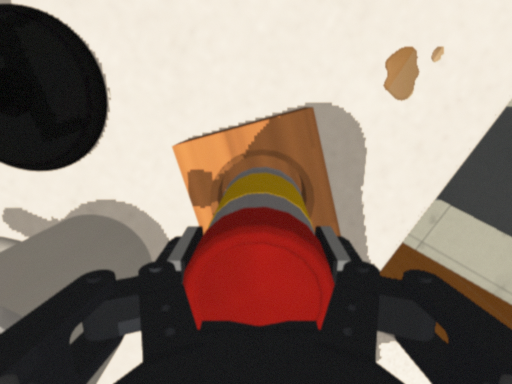

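The tin (column 261) is centred on the rim (264,155). I lower it.

Emit:
{"api": "drive_tool", "payload": {
  "plan": [
    [[1, 0, 0, -10, 0], [1, 0, 0, -10, 0], [1, 0, 0, -8, 0], [1, 0, 0, -6, 0], [1, 0, 0, -4, 0], [1, 0, 0, -2, 0], [1, 0, 0, -1, 0], [1, 0, 0, -1, 0], [1, 0, 0, 0, 0], [1, 0, 0, 0, 0], [1, 0, 0, 0, 0]]
  ]
}}

```text
clock: 17.52
position: [578.4, -54.2, 65.7]
ee_rot: [0.707, -0.707, -0.0, 0.001]
contact_force: [-6.4, 1.4, 12.8]
gripper_width: 54.6
grasp_force: 64.7
```

Emit:
{"api": "drive_tool", "payload": {
  "plan": [
    [[-1, 0, 0, 0, 0], [-1, 0, 0, 0, 0], [-1, 0, 0, 0, 0], [-1, 0, 0, 0, 0], [-1, 0, 0, 0, 0], [-1, 0, 0, 20, 0], [-1, 0, 0, 35, 0], [-1, 0, 0, 35, 0], [-1, 0, 0, 20, 0], [-1, -10, -15, 0, 0], [-1, -20, -30, 0, 0], [-1, -20, -31, 0, 0], [-1, -20, -31, 0, 0], [-1, -20, -31, 0, 0], [-1, -15, -20, 0, 0], [-1, -10, -15, 0, 0], [-1, 0, 0, 0, 0], [-1, 0, 0, 0, 0]]
  ]
}}

```text
clock: 19.02
position: [463.1, -227.7, 172.8]
ee_rot: [-0.706, 0.708, 0.0, -0.0]
contact_force: [-1.0, -0.7, -0.5]
gripper_width: 85.3
grasp_force: 0.0
```

Run:
```python
from h import *
s=read_state();print(s["clock"],s["position"].round(1),s["contact_force"].round(2))
for n in("scene","side"):
    a,d=get_image(n);c=cam(n);P=cloud(c,d)
    for _,ar,ce,m in blobs(redmask(a)*(P[...,2]<135).astype(np.uint8),20):
        q=P[m]
        if q[:,0].max()<700: print(n,ce.round(),ar,np.median(q,0).round(),np.nanpercentile(q[:,2],[50,90,97]).round())
    cv2.imwrite(f"pics/{n}7.png",a[:,:,::-1])
a,d=get_image("wrist");c=cam("wrist",s);P=cloud(c,d)
for _,ar,ce,m in blobs(redmask(a)*(P[...,2]>104).astype(np.uint8),300):
    cn=max(cv2.findContours(m.astype(np.uint8),0,1)[0],key=cv2.contourArea)[:,0]
    w=np.array([onplane(c,x,y,110)[:2] for x,y in cn],np.float32)
    print("wrist",ce.round(),ar,np.nanpercentile(P[m][:,2],[50,90]),cv2.minEnclosingCircle(w))
```

```text
19.0167 [ 463.1 -227.7  172.8] [-0.95 -0.67 -0.46]
scene [307. 178.] 32 [ 462. -217.  106.] [106. 110. 111.]
scene [250. 191.] 67 [545.  66. 114.] [114. 118. 120.]
side [486. 140.] 251 [  507. -1202.    80.] [ 80. 126. 133.]
side [327. 185.] 104 [ 448. -215.  106.] [106. 112. 114.]
side [258. 187.] 117 [535.  65. 114.] [114. 119. 122.]
wrist [262. 201.] 4174 [108.03435358 110.6635943 ] ((461.33697509765625, -227.99293518066406), 27.07572364807129)
```

View pics/side7.png

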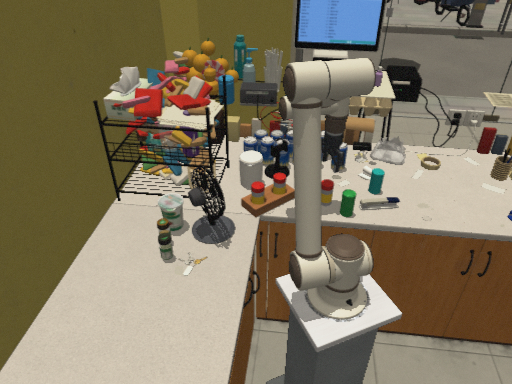

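The side view shows both tins standing in the rack at (258,192) and (280,184). I check the second one's height before the final lift.

Run:
```python
from h import *
for n in("scene","side"):
    a,d=get_image(n);c=cam(n);P=cloud(c,d);m=redmask(a)>0
    for x,y in((548.6,56.8),(578.7,-54.2)):
        q=P[m&(np.hypot(P[...,0]-x,P[...,1]-y)<45)&(P[...,2]<160)]
        if len(q)>8: print(n,len(q),np.median(q,0).round(),np.percentile(q[:,2],[50,90,97]).round(),q.min(0).round(),q.max(0).round())
```

```text
scene 66 [544.  68. 113.] [113. 117. 119.] [524.  32. 104.] [572.  89. 119.]
scene 63 [574. -45. 114.] [114. 118. 122.] [547. -75. 105.] [603. -22. 123.]
side 118 [534.  65. 115.] [115. 119. 121.] [517.  37.  93.] [573.  86. 122.]
side 110 [563. -47. 114.] [114. 119. 121.] [541. -81.  88.] [601. -25. 125.]
```

Both tins are seated at the same height. Now the heavy tin: grasp it and lift 150 mm.

Emit:
{"api": "drive_tool", "payload": {
  "plan": [
    [[-1, 0, 0, -30, 0], [-1, 0, 0, -30, 0], [-1, 0, 0, -28, 0], [-1, 0, 0, -20, 0], [-1, 0, 0, -10, 0], [-1, 0, 0, 0, 0], [1, 0, 0, 0, 0], [1, 0, 0, 0, 0], [1, 0, 0, 0, 0], [1, 0, 0, 0, 0], [1, 0, 0, 0, 0], [1, 0, 0, 0, 0], [1, 0, 0, 0, 0], [1, 0, 0, 10, 0], [1, 0, 0, 20, 0], [1, 0, 0, 30, 0], [1, 0, 0, 35, 0], [1, 0, 0, 30, 0], [1, 0, 0, 15, 0], [1, 0, 0, 10, 0]]
  ]
}}

```text
clock: 20.93
position: [464.8, -227.0, 208.3]
ee_rot: [-0.707, 0.707, -0.002, 0.002]
contact_force: [0.0, -0.3, -4.4]
gripper_width: 55.1
grasp_force: 62.2
```

Emit:
{"api": "drive_tool", "payload": {
  "plan": [
    [[1, 0, 0, 0, 0], [1, 0, 0, 0, 0], [1, 0, 0, 0, 0], [1, 0, 0, 0, 0], [1, 0, 0, 0, 0], [1, 0, 0, 0, 0]]
  ]
}}

```text
clock: 21.43
position: [463.6, -226.9, 204.2]
ee_rot: [-0.707, 0.707, 0.001, -0.001]
contact_force: [0.1, -0.3, -3.5]
gripper_width: 54.6
grasp_force: 62.2
```

```bash
python3 w.py
python3 - <<'E'
from h import *
a,d=get_image("side");c=cam("side");P=cloud(c,d);m=redmask(a)>0
q=P[m&(np.hypot(P[...,0]-464,P[...,1]+227)<45)&(P[...,2]<300)]
print(len(q),np.percentile(q[:,2],[50,90,97]).round())
E
```

```text
21.9833 [ 464.  -227.   205.4] [-0.24  0.09 -4.31] [0.42 0.54 0.54] 55.321225741437146 62.229849100112915 [ -0.   -31.64  19.17   4.49  -0.    -0.  ]
82 [253. 259. 260.]
```

Lid top is at about 260 mm, so the underside is about 150 mm clear, held upright at 4.3 N.

```bash
python3 -c "
from bench import *
print(job_done())"
```

```text
the job is handed in; nothing more can be done
None
```

The job is handed in: the two light tins (about 2 N each) are seated in the rack, and the full tin (about 4.3 N) is held upright about 150 mm above the counter.

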